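Lower the dip tube of the blending pot and lock it again

ROBOT

A 6-joint arm with a two-finger parallel gripper is mounted at the origin on the work surface. World frame = base frame: x ahead of the robot, y to its left, z up, the work surface at z = 0. Lengths are in m, angles in degrees, forces in N, time in s.
With the tool pointing down it reaches from about 0.3 to 0.75 m from the base axis. Payload 8.5 kg.
Tool frame: the origin (TCP) lies on the centre line of the jaws, within the pads' length; the fingertips stand 19 mm ahead of it and the grasp point (between the pads) is the TCP; z points along the fingers, x is the direction in which the jaws open and shut, and the axes are right-handed (so a half turn about z gives the same grasp; the last joint's range is limited). The gripper opens to 85 mm and grips with 20 to 120 N. Pads are 22 mm wide; open, the fingers measure 114 mm over their backs; the gripper's body (76 mm by 85 mm) begins 54 mm behind the grasp point. The pads swing forward as they close: fully open they stand 13 mm farther back than shut.
Start: joints at [-75.934, 21.807, 74.336, -0, 83.858, -12.336], TCP at [0.245, -0.493, 0.25] pointing down, gripper open.
Joint ranges: [-178.18, 178.18], [-50.72, 133.34], [12.68, 142.11], [-81.47, 261.47], [9.98, 163.14], [-165.26, 165.26]. Speed limits (degrees/s): [136.94, 136.94, 180, 180, 180, 180].

INTERFACE

Orientations are given as a 3x3 rotation matrix whose columns are the frame's x, y, z axes.
In Python, from rig import env, cams, order gives the robot as it stands.
- The arm moves only by the tool step_arm, never from a script. Its argument "steps" is a list of rows, each an object with "xyz": the shift along the tool's x, y, z normalised to -1 to 1, where 1 is 0.04 m, a list of three; "turn": the turn, a rotation vector about the tool's x, y, z normalised to -1 to 1, where 1 is 0.08 rad, a list of three; "gripper": the gripper command: -1 is shut, 1 is fully open, values between are in proportion. A call has 1 to 20 rows; each row shifts and turns the commanded pose from where the row before left it, along the tool's axes as they then stand; what a row does not reach is not made up. A row lasts 1/12 s, in which the tool goes at most 41.7 mm and 7.16 degrees, less where a joint would pass 70% of its speed; a pose out of reach is approached as far as the arm can. A call with a number of a shift or a turn outside -1 to 1 is refused whole. A call with a gripper value outside its range is refused whole. The fingers move at their own pace and stop on an object; "squeeze" is the grip in N (left out, the last holds). Time passes only in rows, so rows that do not move let the fingers close. It gives the time, the measured TCP pose, the force and the opening at its end, in the units of the state.
- env.observe(): the state, without advancing time (a new reading comes with each control period).
- cams.get_image(name): name is "scene" or "top" or "wrist"; returns (picture, depth): 384x512x3 uint8, red, green, blue; 384x512 float32, m along the optical axis (not along the pixel's ray), 0 where there is no reading.
- cams.camera_info(name): a dict with "fx", "fy", "cx", "cy" (pixels), "k1" (the pictures are not rectified: a ray, as slopes to the right and down, at radius r is drawn at 1 + k1 r^2 times it, then the intrinsics apply), "extrinsics" (4x4, takes a point from camera to world coordinates). Camera axes: x right, y down, z forward; pixel columns grow to the right and rows downward; lengths in m; the calibration is good to about 2 mm. A picture is of the moment at which its call begins: read the wrist's pose just before it. camera_info takes no time and is no camera call; for the wrist camera it gives the pose at the moment of the call.
- order.close_job(): hands the job in, once; it reports no verdict.
The state is a dict: "time_s": time; "q": joint angles; "qvel": joint speeds; "joint_efforts": joint torques, N m; "position": TCP position; "tool_rot": TCP orientation; "ft_force": force on the tool from outside, world axes, zero at the start; "wrist_torque": the same for the moment, N m; "grip_width": finger opening in m.
Only numpy, scipy, OpenCV 4.12 (cv2) and the standard library are available. Lean on these libraries where they do the work, as an engineer would, in place of code of your own. Each camera call takes 0.05 s, during which the arm holds its last target. There are 200 camera calls.

TASK

The dip tube of the blending pot is held by a blue locking collar whose thread may be right-handed or left-handed: find out by feel which way the bar gives, without forcing anything, and loosen the collar by about a sixth of a turn or more (until the bar has swung at least 60 degrees). Then push the tube down until the middle of its red band is level with the top face of the collar, and turn the bar back until the collar is tight again. Leave the three bottles beside the pot where they stand, and let go of everything.

Things in the scene. Friction and masses are not known exactly. Their poses are not given: they have to be found in the camera images.
- collar (a joint): Blue locking collar on the lid (64 mm wide, 24 mm tall): angle in rad about the vertical, + is counter-clockwise from above. Starts tight, near 0. Tightening meets a solid stop by 0.05 rad; loosening, either + or - (not visible), has a steady drag of 3 N at bar_grip, free tube from 0.9, end stop at 1.4. Stays where left. 12 N at bar_grip tells stop from drag; over 45 N damages it.
- bar_grip (a point): Point to push on the collar's bar: on its axis, 105 mm from the collar's axis, 146 mm above the table. The bar is a level round steel rod, 12 mm thick, out of one side of the collar, from 32 to 137 mm from the axis, turning with it. Here it is clear on both sides and below: the pot's lid ends 22 mm short of it.
- bar_end (a point): Centre of the red ball, 22 mm across, at the outer end of the bar, 140 mm from the collar's axis, at the bar's height.
- mouth (a point): Centre of the collar's top face, on the pot's vertical axis, 156 mm above the table; does not turn. The steel pot below is fixed to the bench: 150 mm across, 100 mm tall, lid 166 mm across up to 112 mm, black gland housing 92 mm across up to 132 mm, then the collar.
- mark (a point): Middle of the red band (6 mm tall, 18 mm across) round the upright steel dip tube (16 mm thick) that slides down through the collar. At the start it stands 25 to 55 mm above the collar's top face; as the tube is pushed down the band goes down into the collar.
- head_top (a point): Centre of the flat top of the tube's yellow head, 36 mm across and 22 mm tall; at the start 107 mm above the collar's top face. Push here. The tube is locked while the collar is tight; once loosened it slides down with a drag of about 5 N, 75 mm at most, and stays where it is left. Over 45 N damages it.
- amber_mid (a point): Middle of a loose amber bottle with black cap, 56 mm across, 110 mm tall, standing behind or beside the pot.
- jar_mid (a point): Middle of a loose amber jar with white lid, 64 mm across, 75 mm tall, standing behind or beside the pot.
- vial_mid (a point): Middle of a loose white bottle with red cap, 52 mm across, 100 mm tall, standing behind or beside the pot.
Things that resemble listed ones, but are neither listed nor needed, are in the scene too. Leave any turquoise or yellow look-alike of the part that bears amber_mid alone. What is shaped like the part that bears vial_mid but pink is not meant.

How it is judged:
By the outcome, as a careful person would: the job done as asked, in the order asked, and still so for the second after the job is handed in, with the robot touching nothing.
It also fails if it takes over 61 s, if anything falls off the work surface, if the arm or the gripper's body presses on something with over 40 N, if the wrist force passes 120 N, or if a joint passes its speed limit or range.

## Working session

There is one attempt and no reset: what is moved stays moved. The work goes in short steps, Python scripts to look and compute and a tool call to move; the robot and the scene stay as the last step left them, time stands still between calls to the robot, and variables do not carry over. Pictures are saved under pics/ and viewed, about 8 in all and at most 12, crops included, and the job is handed in when it is done.

Besides the shell and the picture viewer there is one more tool, called as name([rows], argument=value, ...), one row to a line, values as JSON. step_arm: Moves the arm, as the interface text tells. Scaled input: -1 to 1 covers 0.04 m each way for a shift and 0.08 rad each way for a turn. Its arguments: {"type":"object","properties":{"steps":{"type":"array"},"squeeze":{"type":"number"}},"required":["steps"]}

```bash
mkdir -p pics
cat > h.py <<'E'
import numpy as np, cv2
from rig import env, cams, order
def snap(n,f):
    info=cams.camera_info(n); im,d=cams.get_image(n); cv2.imwrite(f'pics/{f}.png',im[:,:,::-1]); np.savez(f'pics/{f}.npz',im=im,d=d,**{k:np.array(v) for k,v in info.items()}); return im,d,info
def load(f): return np.load(f'pics/{f}.npz')
def ray(I,u,v):
    x=(u-I['cx'])/I['fx'];y=(v-I['cy'])/I['fy']
    a,b=x,y
    for _ in range(20):
        s=1+I['k1']*(a*a+b*b);a,b=x/s,y/s
    E=np.array(I['extrinsics']);return E[:3,3],E[:3,:3]@np.array([a,b,1.])
def at_z(I,u,v,z):
    o,r=ray(I,u,v);return o+r*(z-o[2])/r[2]
def at_d(I,u,v,d):
    o,r=ray(I,u,v);return o+r*d
def proj(I,p):
    E=np.linalg.inv(np.array(I['extrinsics']));c=E[:3,:3]@np.array(p)+E[:3,3];a,b=c[0]/c[2],c[1]/c[2];s=1+I['k1']*(a*a+b*b)
    return I['fx']*a*s+I['cx'],I['fy']*b*s+I['cy']
E
python3 - <<'E'
from h import *
print(env.observe())
a=snap('scene','s0')[0];b=snap('top','t0')[0]
for n in('scene','top'): print({k:np.round(v,3).tolist() for k,v in cams.camera_info(n).items()})
E
```

```text
{'time_s': 0.0, 'q': array([-7.59333402e+01,  2.18405178e+01,  7.43860146e+01, -1.78626591e-04,
        8.38583593e+01, -1.23349775e+01]), 'qvel': array([ 0.01119266,  0.03831932, -0.12844238, -0.0320106 ,  0.04305531,
        0.10317305]), 'joint_efforts': array([-2.57332045e-03, -4.48475718e+01, -2.31278998e+01, -2.81071516e-04,
        4.83744036e-03, -6.18146771e-06]), 'position': array([ 0.24449895, -0.49235857,  0.24970877]), 'tool_rot': array([[ 4.44660814e-01, -8.95698961e-01, -3.63119717e-04],
       [-8.95697864e-01, -4.44660851e-01,  1.43645533e-03],
       [-1.44809667e-03, -3.13489842e-04, -9.99998902e-01]]), 'ft_force': array([-0.04867223,  0.17785825, -0.41235908]), 'wrist_torque': array([-0.00613269, -0.00412837,  0.01369626]), 'grip_width': 0.08556323015438703}
{'fx': 463.309, 'fy': 463.309, 'cx': 252.551, 'cy': 185.576, 'k1': 0.061, 'extrinsics': [[0.589, 0.589, -0.554, 1.155], [0.808, -0.424, 0.408, -0.313], [0.005, -0.688, -0.725, 0.813], [0.0, 0.0, 0.0, 1.0]]}
{'fx': 482.047, 'fy': 482.047, 'cx': 249.833, 'cy': 187.287, 'k1': -0.154, 'extrinsics': [[-0.014, -0.995, 0.094, 0.565], [-1.0, 0.014, 0.0, 0.027], [-0.002, -0.094, -0.996, 1.188], [0.0, 0.0, 0.0, 1.0]]}
```

View pics/s0.png

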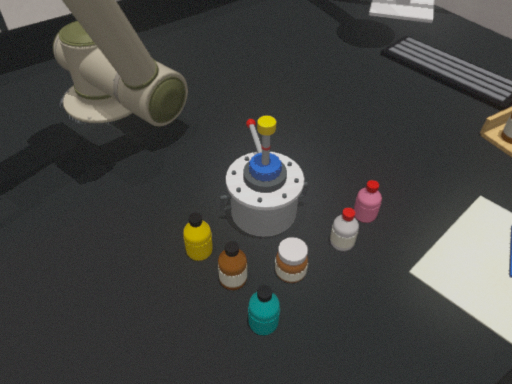

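View pics/t0.png

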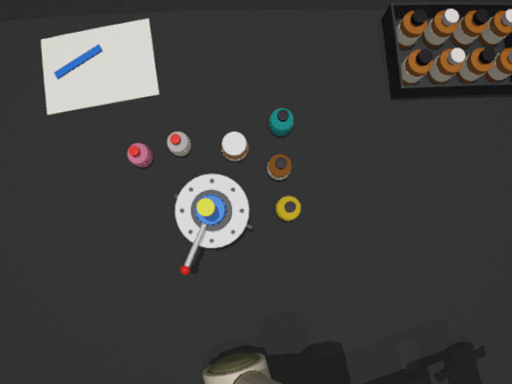

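Scene picture: pot with blue collar at (265,168), yellow head at (267,125) and red ball at (251,122). Candidates for the bottles are pink (368,201), white/red (344,229), jar (292,260), amber (232,265), yellow (198,237) and turquoise (264,310). None of them is to be touched. In the top picture the head is at (205,207), the ball at (185,270), and the bar points towards the robot. I'll measure these next with enlarged crops.

Run:
```python
from h import *
def cen(f,lo,hi,box):
    L=load(f);hsv=cv2.cvtColor(L['im'],cv2.COLOR_RGB2HSV);m=cv2.inRange(hsv,lo,hi)
    if lo[0]==0:m|=cv2.inRange(hsv,(170,lo[1],lo[2]),(180,255,255))
    k=np.zeros_like(m);k[box[1]:box[3],box[0]:box[2]]=1;v,u=np.nonzero(m*k);return L,u,v
for f,bb,hb in(('t0',(175,258,198,282),(190,192,220,222)),('s0',(243,114,258,130),(254,112,280,137))):
    L,u,v=cen(f,(0,120,80),(8,255,255),bb);print(f,'ball',u.mean(),v.mean(),len(u),at_z(L,u.mean(),v.mean(),.146))
    L,u,v=cen(f,(22,120,80),(35,255,255),hb);print('head',u.mean(),v.mean(),len(u),at_z(L,u.mean(),v.mean(),.256), at_d(L,u.mean(),v.mean(),L['d'][int(v.mean()),int(u.mean())]))
# lid: white pixels' ring in top
L=load('t0');hsv=cv2.cvtColor(L['im'],cv2.COLOR_RGB2HSV)
m=cv2.inRange(hsv,(0,0,140),(180,60,255));m[:170]=0;m[252:]=0;m[:,:170]=0;m[:,256:]=0
n,l,st,c=cv2.connectedComponentsWithStats(m);i=1+st[1:,4].argmax();ys,xs=np.nonzero(l==i)
e=cv2.minEnclosingCircle(np.c_[xs,ys].astype(np.float32));print('lid',e,at_z(L,*e[0],.112))
h=cv2.convexHull(np.c_[xs,ys].astype(np.int32));e=cv2.fitEllipse(h);print(e,at_z(L,*e[0],.112))
b=cv2.resize(L['im'][170:290,160:270],None,fx=5,fy=5,interpolation=2)
S=load('s0')['im'];a=cv2.resize(S[100:220,215:315],None,fx=5,fy=5,interpolation=2)
cv2.imwrite('pics/c0.png',cv2.resize(np.hstack([b,a])[:,:,::-1],None,fx=.76,fy=.76))
```

```text
t0 ball 184.3827160493827 269.74074074074076 81 [0.48746838 0.17119818 0.146     ]
head 205.40573770491804 206.88934426229508 244 [0.61635212 0.11436381 0.256     ] [0.61610957 0.11395205 0.26040896]
s0 ball 250.0909090909091 121.89090909090909 55 [0.48055731 0.1754894  0.146     ]
head 266.20414201183434 124.66272189349112 338 [0.61628408 0.11477097 0.256     ] [0.62440651 0.10831824 0.26439707]
lid ((209.319580078125, 214.31517028808594), 41.46120071411133) [0.60755508 0.11916437 0.112     ]
((210.35440063476562, 212.1978302001953), (72.85016632080078, 80.14757537841797), 31.098045349121094) [0.61225526 0.1168112  0.112     ]
```

View pics/c0.png

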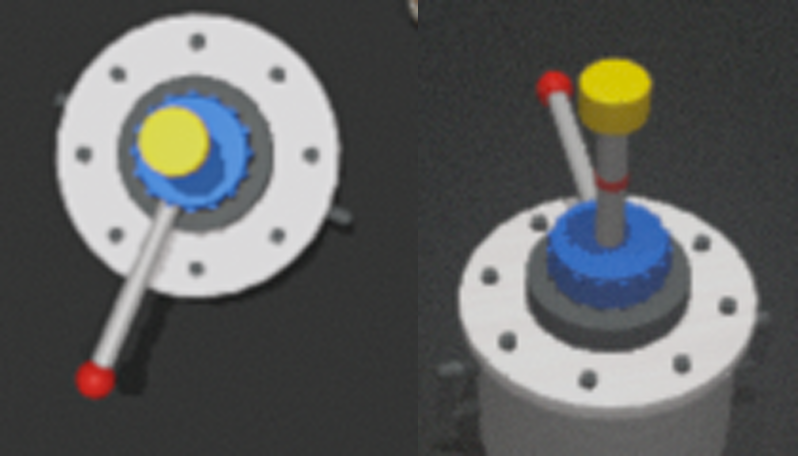

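```bash
cat >> h.py <<'E'
from scipy.linalg import logm,expm
def rows(p,xang,n):
    s=env.observe();A=np.eye(4);A[:3,:3]=s['tool_rot'];A[:3,3]=s['position']
    a=np.radians(xang);B=np.eye(4);x=np.array([np.cos(a),np.sin(a),0]);z=np.array([0,0,-1.]);B[:3,:3]=np.c_[x,np.cross(z,x),z];B[:3,3]=p
    D=np.real(expm(logm(np.linalg.inv(A)@B)/n));w=np.real(logm(D[:3,:3]))
    print(n,'xyz',np.round(D[:3,3]/.04,3),'turn',np.round(np.array([w[2,1],w[0,2],w[1,0]])/.08,3))
C=np.array([.616,.114])
E
python3 - <<'E'
from h import *
rows([.520,.156,.25],66.2,30)
for f,uv in(('t0',(212.1,210.8)),):print('lid',at_z(load(f),*uv,.112))
L=load('s0');zs=np.arange(.15,.27,.005)
for p in(148.2,163.9):
  zz=np.linspace(.14,.27,400);v=np.array([proj(L,[*C,z])[1] for z in zz]);i=abs(v-p).argmin();print(p,zz[i],proj(L,[*C,zz[i]]))
E
```

```text
30 xyz [ 0.277 -0.68  -0.   ] turn [-0.001  0.    -0.944]
lid [0.61532827 0.11287897 0.112     ]
148.2 0.1966917293233083 (np.float64(264.999027752143), np.float64(148.198165659368))
163.9 0.1536842105263158 (np.float64(264.47403967236863), np.float64(163.86229562327998))
```

step_arm([
  {"xyz":[0.277,-0.68,0],"turn":[0,0,-0.944],"gripper":-0.2},
  {"xyz":[0.277,-0.68,0],"turn":[0,0,-0.944],"gripper":-0.2},
  {"xyz":[0.277,-0.68,0],"turn":[0,0,-0.944],"gripper":-0.2},
  {"xyz":[0.277,-0.68,0],"turn":[0,0,-0.944],"gripper":-0.2},
  {"xyz":[0.277,-0.68,0],"turn":[0,0,-0.944],"gripper":-0.2},
  {"xyz":[0.277,-0.68,0],"turn":[0,0,-0.944],"gripper":-0.2},
  {"xyz":[0.277,-0.68,0],"turn":[0,0,-0.944],"gripper":-0.2},
  {"xyz":[0.277,-0.68,0],"turn":[0,0,-0.944],"gripper":-0.2},
  {"xyz":[0.277,-0.68,0],"turn":[0,0,-0.944],"gripper":-0.2},
  {"xyz":[0.277,-0.68,0],"turn":[0,0,-0.944],"gripper":-0.2},
  {"xyz":[0.277,-0.68,0],"turn":[0,0,-0.944],"gripper":-0.2},
  {"xyz":[0.277,-0.68,0],"turn":[0,0,-0.944],"gripper":-0.2},
  {"xyz":[0.277,-0.68,0],"turn":[0,0,-0.944],"gripper":-0.2},
  {"xyz":[0.277,-0.68,0],"turn":[0,0,-0.944],"gripper":-0.2},
  {"xyz":[0.277,-0.68,0],"turn":[0,0,-0.944],"gripper":-0.2},
  {"xyz":[0.277,-0.68,0],"turn":[0,0,-0.944],"gripper":-0.2},
  {"xyz":[0.277,-0.68,0],"turn":[0,0,-0.944],"gripper":-0.2},
  {"xyz":[0.277,-0.68,0],"turn":[0,0,-0.944],"gripper":-0.2},
  {"xyz":[0.277,-0.68,0],"turn":[0,0,-0.944],"gripper":-0.2},
  {"xyz":[0.277,-0.68,0],"turn":[0,0,-0.944],"gripper":-0.2},
])

```text
time_s: 1.77
position: [0.6195, -0.1118, 0.2497]
tool_rot: [[0.919, 0.393, -0.001], [0.393, -0.919, 0.0], [-0.001, -0.001, -1.0]]
ft_force: [0.2, 0.1, -0.4]
grip_width: 0.0338
```

step_arm([
  {"xyz":[0.277,-0.68,0],"turn":[0,0,-0.944],"gripper":-0.2},
  {"xyz":[0.277,-0.68,0],"turn":[0,0,-0.944],"gripper":-0.2},
  {"xyz":[0.277,-0.68,0],"turn":[0,0,-0.944],"gripper":-0.2},
  {"xyz":[0.277,-0.68,0],"turn":[0,0,-0.944],"gripper":-0.2},
  {"xyz":[0.277,-0.68,0],"turn":[0,0,-0.944],"gripper":-0.2},
  {"xyz":[0.277,-0.68,0],"turn":[0,0,-0.944],"gripper":-0.2},
  {"xyz":[0.277,-0.68,0],"turn":[0,0,-0.944],"gripper":-0.2},
  {"xyz":[0.277,-0.68,0],"turn":[0,0,-0.944],"gripper":-0.2},
  {"xyz":[0.277,-0.68,0],"turn":[0,0,-0.944],"gripper":-0.2},
  {"xyz":[0.277,-0.68,0],"turn":[0,0,-0.944],"gripper":-0.2},
  {"xyz":[0,0,0],"turn":[0,0,0],"gripper":-0.2},
  {"xyz":[0,0,0],"turn":[0,0,0],"gripper":-0.2},
])

```text
time_s: 2.77
position: [0.5194, 0.1567, 0.2504]
tool_rot: [[0.402, 0.916, -0.0], [0.916, -0.402, -0.0], [-0.0, -0.0, -1.0]]
ft_force: [0.1, -0.4, -0.9]
grip_width: 0.0345
```

Run:
```python
from h import *
s=env.observe();print(s['time_s'],s['position'],s['tool_rot'],s['q'],s['ft_force'],s['grip_width'])
snap('wrist','w1');rows([.520,.156,.146],66.2,6)
```

```text
2.7667 [0.51942923 0.15670215 0.25039735] [[ 4.01983395e-01  9.15646940e-01 -1.76944664e-04]
 [ 9.15646941e-01 -4.01983416e-01 -1.07873508e-04]
 [-1.69902868e-04 -1.18655482e-04 -9.99999979e-01]] [ 4.28241344e+00  2.10594337e+01  7.55050704e+01 -5.44195992e-03
  8.34460673e+01 -6.20147352e+01] [ 0.09258759 -0.43767039 -0.85686157] 0.034488405613293874
6 xyz [ 0.    -0.001  0.434] turn [ 0.  0. -0.]
```

View pics/w1.png

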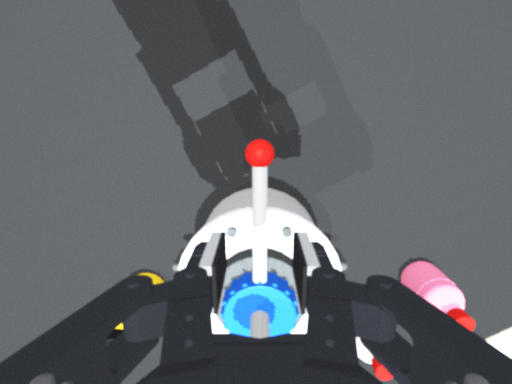

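The wrist view shows the bar running vertically at u≈260 with the red ball at (260,153), centred between the fingers, so I'll descend to straddle it.

step_arm([
  {"xyz":[0,0,0.5],"turn":[0,0,0],"gripper":-0.3},
  {"xyz":[0,0,0.5],"turn":[0,0,0],"gripper":-0.3},
  {"xyz":[0,0,0.5],"turn":[0,0,0],"gripper":-0.3},
  {"xyz":[0,0,0.5],"turn":[0,0,0],"gripper":-0.3},
  {"xyz":[0,0,0.4],"turn":[0,0,0],"gripper":-0.3},
  {"xyz":[0,0,0.2],"turn":[0,0,0],"gripper":-0.3},
  {"xyz":[0,0,0],"turn":[0,0,0],"gripper":-0.3},
  {"xyz":[0,0,0],"turn":[0,0,0],"gripper":-0.3},
  {"xyz":[0,0,0],"turn":[0,0,0],"gripper":-0.3},
])

```text
time_s: 3.57
position: [0.5208, 0.1556, 0.1473]
tool_rot: [[0.404, 0.915, 0.002], [0.915, -0.404, 0.0], [0.001, 0.002, -1.0]]
ft_force: [0.3, 0.8, -0.8]
grip_width: 0.0296
```

Run:
```python
from h import *
s=env.observe();print(s['time_s'],s['position'],s['ft_force'],s['grip_width'])
L=load('w1');print(at_z(L,260,153,.146)); print(proj(L,[*C,.156]))
```

```text
3.5667 [0.52084627 0.15556761 0.14728555] [ 0.32527944  0.79840815 -0.78722552] 0.02962486342037089
[0.48727623 0.17081011 0.146     ]
(np.float64(259.77341309683476), np.float64(318.18843631338945))
```

step_arm([
  {"xyz":[0.1,0,0],"turn":[0,0,0],"gripper":-0.3},
  {"xyz":[0.05,0,0],"turn":[0,0,0],"gripper":-0.3},
  {"xyz":[0.025,0,0],"turn":[0,0,0],"gripper":-0.3},
  {"xyz":[0,0,0],"turn":[0,0,0],"gripper":-0.3},
])

```text
time_s: 3.9
position: [0.5231, 0.1626, 0.1466]
tool_rot: [[0.403, 0.915, 0.001], [0.915, -0.403, 0.0], [0.0, 0.001, -1.0]]
ft_force: [0.7, -0.3, -0.9]
grip_width: 0.0301
```

step_arm([
  {"xyz":[0.025,0,0],"turn":[0,0,0],"gripper":-0.3},
  {"xyz":[0.025,0,0],"turn":[0,0,0],"gripper":-0.3},
  {"xyz":[0,0,0],"turn":[0,0,0],"gripper":-0.3},
])

```text
time_s: 4.15
position: [0.5238, 0.1642, 0.1464]
tool_rot: [[0.403, 0.915, 0.0], [0.915, -0.403, 0.0], [0.0, 0.0, -1.0]]
ft_force: [-0.0, 0.1, 0.2]
grip_width: 0.0299
```

step_arm([
  {"xyz":[0.025,0,0],"turn":[0,0,0],"gripper":-0.3},
  {"xyz":[0,0,0],"turn":[0,0,0],"gripper":-0.3},
  {"xyz":[0,0,0],"turn":[0,0,0],"gripper":-0.3},
])

```text
time_s: 4.4
position: [0.5241, 0.1649, 0.1463]
tool_rot: [[0.403, 0.915, -0.0], [0.915, -0.403, -0.0], [-0.0, -0.0, -1.0]]
ft_force: [-1.1, -1.5, 0.2]
grip_width: 0.0299
```

step_arm([
  {"xyz":[0.025,0,0],"turn":[0,0,0],"gripper":-0.3},
  {"xyz":[0,0,0],"turn":[0,0,0],"gripper":-0.3},
])

```text
time_s: 4.57
position: [0.5244, 0.1657, 0.1463]
tool_rot: [[0.403, 0.915, -0.001], [0.915, -0.403, -0.0], [-0.001, -0.0, -1.0]]
ft_force: [-1.3, -2.4, 0.6]
grip_width: 0.0298
```

step_arm([
  {"xyz":[0.025,0,0],"turn":[0,0,0],"gripper":-0.3},
  {"xyz":[0,0,0],"turn":[0,0,0],"gripper":-0.3},
])

```text
time_s: 4.73
position: [0.5248, 0.1668, 0.1463]
tool_rot: [[0.403, 0.915, -0.0], [0.915, -0.403, -0.0], [-0.0, -0.0, -1.0]]
ft_force: [-1.5, -2.1, 1.4]
grip_width: 0.0298
```

Steady 2.7 N so far, but tightening could also run up to 5 mm before its stop. I'll go on in 1 mm steps.

step_arm([
  {"xyz":[0.025,0,0],"turn":[0,0,0],"gripper":-0.3},
  {"xyz":[0.025,0,0],"turn":[0,0,0],"gripper":-0.3},
  {"xyz":[0,0,0],"turn":[0,0,0],"gripper":-0.3},
])

```text
time_s: 4.98
position: [0.5255, 0.1685, 0.1463]
tool_rot: [[0.403, 0.915, -0.001], [0.915, -0.403, -0.001], [-0.001, -0.0, -1.0]]
ft_force: [-1.9, -3.7, 1.5]
grip_width: 0.0302
```

step_arm([
  {"xyz":[0.025,0,0],"turn":[0,0,0],"gripper":-0.3},
  {"xyz":[0.025,0,0],"turn":[0,0,0],"gripper":-0.3},
  {"xyz":[0,0,0],"turn":[0,0,0],"gripper":-0.3},
])

```text
time_s: 5.23
position: [0.5259, 0.1695, 0.1462]
tool_rot: [[0.403, 0.915, -0.002], [0.915, -0.403, -0.003], [-0.003, -0.001, -1.0]]
ft_force: [-5.4, -9.1, 2.5]
grip_width: 0.03
```

step_arm([
  {"xyz":[0.025,0,0],"turn":[0,0,0],"gripper":-0.3},
  {"xyz":[0.025,0,0],"turn":[0,0,0],"gripper":-0.3},
  {"xyz":[0,0,0],"turn":[0,0,0],"gripper":-0.3},
])

```text
time_s: 5.48
position: [0.5263, 0.1703, 0.1461]
tool_rot: [[0.404, 0.915, -0.004], [0.915, -0.404, -0.005], [-0.006, -0.001, -1.0]]
ft_force: [-7.7, -14.1, 4.4]
grip_width: 0.0301
```

CW meets the stop: 16 N after about 5 mm of travel. So CW tightens, and the collar should loosen CCW (tool -x). I'll back off and test that side.

step_arm([
  {"xyz":[-0.2,0,0],"turn":[0,0,0],"gripper":-0.3},
  {"xyz":[-0.2,0,0],"turn":[0,0,0],"gripper":-0.3},
  {"xyz":[-0.05,0,0],"turn":[0,0,0],"gripper":-0.3},
  {"xyz":[-0.025,0,0],"turn":[0,0,0],"gripper":-0.3},
  {"xyz":[0,0,0],"turn":[0,0,0],"gripper":-0.3},
])

```text
time_s: 5.9
position: [0.5198, 0.155, 0.1464]
tool_rot: [[0.404, 0.915, 0.001], [0.915, -0.404, 0.0], [0.001, 0.0, -1.0]]
ft_force: [-0.0, 0.1, -0.1]
grip_width: 0.03
```

step_arm([
  {"xyz":[-0.05,0,0],"turn":[0,0,0],"gripper":-0.3},
  {"xyz":[-0.025,0,0],"turn":[0,0,0],"gripper":-0.3},
  {"xyz":[0,0,0],"turn":[0,0,0],"gripper":-0.3},
])

```text
time_s: 6.15
position: [0.5185, 0.1522, 0.1463]
tool_rot: [[0.403, 0.915, 0.0], [0.915, -0.403, 0.0], [0.0, 0.0, -1.0]]
ft_force: [0.1, 0.4, -0.2]
grip_width: 0.0299
```

step_arm([
  {"xyz":[-0.05,0,0],"turn":[0,0,0],"gripper":-0.3},
  {"xyz":[-0.025,0,0],"turn":[0,0,0],"gripper":-0.3},
  {"xyz":[0,0,0],"turn":[0,0,0],"gripper":-0.3},
])

```text
time_s: 6.4
position: [0.5171, 0.1496, 0.1463]
tool_rot: [[0.403, 0.915, -0.0], [0.915, -0.403, 0.001], [0.0, -0.0, -1.0]]
ft_force: [-0.6, 2.7, -0.3]
grip_width: 0.0302
```

step_arm([
  {"xyz":[-0.05,0,0],"turn":[0,0,0],"gripper":-0.3},
  {"xyz":[-0.025,0,0],"turn":[0,0,0],"gripper":-0.3},
  {"xyz":[0,0,0],"turn":[0,0,0],"gripper":-0.3},
])

```text
time_s: 6.65
position: [0.5158, 0.1467, 0.1463]
tool_rot: [[0.403, 0.915, -0.0], [0.915, -0.403, 0.0], [0.0, -0.0, -1.0]]
ft_force: [-0.8, 2.3, 0.1]
grip_width: 0.0302
```

It gives at about 2.6 N with no stop, so the thread loosens CCW. Next is an arc of 2° per row about the collar axis, checked between blocks.

step_arm([
  {"xyz":[-0.0914,0.0107,0],"turn":[0,0,-0.436],"gripper":-0.3},
  {"xyz":[-0.0914,0.0107,0],"turn":[0,0,-0.436],"gripper":-0.3},
  {"xyz":[-0.0914,0.0107,0],"turn":[0,0,-0.436],"gripper":-0.3},
  {"xyz":[-0.0914,0.0107,0],"turn":[0,0,-0.436],"gripper":-0.3},
  {"xyz":[-0.0914,0.0107,0],"turn":[0,0,-0.436],"gripper":-0.3},
])

```text
time_s: 7.07
position: [0.5117, 0.1287, 0.1463]
tool_rot: [[0.237, 0.972, -0.0], [0.972, -0.237, 0.0], [0.0, -0.0, -1.0]]
ft_force: [-0.4, 4.3, 0.1]
grip_width: 0.0297
```

step_arm([
  {"xyz":[-0.0914,0.0107,0],"turn":[0,0,-0.436],"gripper":-0.3},
  {"xyz":[-0.0914,0.0107,0],"turn":[0,0,-0.436],"gripper":-0.3},
  {"xyz":[-0.0914,0.0107,0],"turn":[0,0,-0.436],"gripper":-0.3},
  {"xyz":[-0.0914,0.0107,0],"turn":[0,0,-0.436],"gripper":-0.3},
  {"xyz":[-0.0914,0.0107,0],"turn":[0,0,-0.436],"gripper":-0.3},
  {"xyz":[-0.0914,0.0107,0],"turn":[0,0,-0.436],"gripper":-0.3},
  {"xyz":[-0.0914,0.0107,0],"turn":[0,0,-0.436],"gripper":-0.3},
  {"xyz":[-0.0914,0.0107,0],"turn":[0,0,-0.436],"gripper":-0.3},
  {"xyz":[-0.0914,0.0107,0],"turn":[0,0,-0.436],"gripper":-0.3},
  {"xyz":[-0.0914,0.0107,0],"turn":[0,0,-0.436],"gripper":-0.3},
])

```text
time_s: 7.9
position: [0.5131, 0.092, 0.1463]
tool_rot: [[-0.109, 0.994, 0.0], [0.994, 0.109, 0.0], [0.0, 0.0, -1.0]]
ft_force: [0.5, 4.2, 0.0]
grip_width: 0.0301
```

step_arm([
  {"xyz":[-0.0914,0.0107,0],"turn":[0,0,-0.436],"gripper":-0.3},
  {"xyz":[-0.0914,0.0107,0],"turn":[0,0,-0.436],"gripper":-0.3},
  {"xyz":[-0.0914,0.0107,0],"turn":[0,0,-0.436],"gripper":-0.3},
  {"xyz":[-0.0914,0.0107,0],"turn":[0,0,-0.436],"gripper":-0.3},
  {"xyz":[-0.0914,0.0107,0],"turn":[0,0,-0.436],"gripper":-0.3},
  {"xyz":[-0.0914,0.0107,0],"turn":[0,0,-0.436],"gripper":-0.3},
  {"xyz":[-0.0914,0.0107,0],"turn":[0,0,-0.436],"gripper":-0.3},
  {"xyz":[-0.0914,0.0107,0],"turn":[0,0,-0.436],"gripper":-0.3},
  {"xyz":[-0.0914,0.0107,0],"turn":[0,0,-0.436],"gripper":-0.3},
  {"xyz":[-0.0914,0.0107,0],"turn":[0,0,-0.436],"gripper":-0.3},
])

```text
time_s: 8.73
position: [0.5269, 0.0581, 0.1463]
tool_rot: [[-0.443, 0.897, 0.0], [0.897, 0.443, 0.0], [0.0, 0.0, -1.0]]
ft_force: [0.4, 3.4, -0.0]
grip_width: 0.03
```

step_arm([
  {"xyz":[-0.0914,0.0107,0],"turn":[0,0,-0.436],"gripper":-0.3},
  {"xyz":[-0.0914,0.0107,0],"turn":[0,0,-0.436],"gripper":-0.3},
  {"xyz":[-0.0914,0.0107,0],"turn":[0,0,-0.436],"gripper":-0.3},
  {"xyz":[-0.0914,0.0107,0],"turn":[0,0,-0.436],"gripper":-0.3},
  {"xyz":[-0.0914,0.0107,0],"turn":[0,0,-0.436],"gripper":-0.3},
  {"xyz":[-0.0914,0.0107,0],"turn":[0,0,-0.436],"gripper":-0.3},
  {"xyz":[-0.0914,0.0107,0],"turn":[0,0,-0.436],"gripper":-0.3},
  {"xyz":[-0.0914,0.0107,0],"turn":[0,0,-0.436],"gripper":-0.3},
  {"xyz":[-0.0914,0.0107,0],"turn":[0,0,-0.436],"gripper":-0.3},
  {"xyz":[-0.0914,0.0107,0],"turn":[0,0,-0.436],"gripper":-0.3},
  {"xyz":[0,0,0],"turn":[0,0,0],"gripper":-0.3},
  {"xyz":[0,0,0],"turn":[0,0,0],"gripper":-0.3},
])

```text
time_s: 9.73
position: [0.5511, 0.0305, 0.1462]
tool_rot: [[-0.72, 0.694, -0.0], [0.694, 0.72, -0.001], [-0.0, -0.001, -1.0]]
ft_force: [-0.8, -0.1, 1.0]
grip_width: 0.0298
```

Run:
```python
from h import *
s=env.observe();p=s['position'];print(p,s['q'],s['ft_force'])
d=p[:2]-C;x=s['tool_rot'][:2,0];print('r',np.hypot(*d),'bar ang',np.degrees(np.arctan2(*(d+.009*x)[::-1]))%360)
```

```text
[0.55112082 0.0304858  0.14623761] [-9.10302832e+00  2.75596571e+01  8.33700345e+01 -5.27744635e-02
  6.90714505e+01 -1.45172954e+02] [-0.81654729 -0.10890197  0.99440521]
r 0.10575409680258152 bar ang 227.27675006004662
```

step_arm([
  {"xyz":[0.2,0,0],"turn":[0,0,0],"gripper":-0.3},
  {"xyz":[0,0,-0.6],"turn":[0,0,0],"gripper":-0.3},
  {"xyz":[0,0,-0.8],"turn":[0,0,0],"gripper":-0.3},
  {"xyz":[0,0,-0.8],"turn":[0,0,0],"gripper":-0.3},
  {"xyz":[0,0,-0.8],"turn":[0,0,0],"gripper":-0.3},
  {"xyz":[0,0,-0.8],"turn":[0,0,0],"gripper":-0.5},
  {"xyz":[0,0,-0.4],"turn":[0,0,0],"gripper":-1},
  {"xyz":[0,0,0],"turn":[0,0,0],"gripper":-1},
  {"xyz":[0,0,0],"turn":[0,0,0],"gripper":-1},
])

```text
time_s: 10.48
position: [0.545, 0.0366, 0.3145]
tool_rot: [[-0.721, 0.693, 0.001], [0.693, 0.721, -0.001], [-0.001, 0.0, -1.0]]
ft_force: [-0.3, 0.7, -0.7]
grip_width: -0.0003
```

Run:
```python
from h import *
s=env.observe();p=s['position'];print(s['time_s'],p,s['q'],s['grip_width'])
I=cams.camera_info('wrist');A=np.eye(4);A[:3,:3]=s['tool_rot'];A[:3,3]=p
print(np.round(np.linalg.inv(A)@np.array(I['extrinsics']),3),I['fx'],I['k1'])
im,d,I=snap('scene','s1')
cv2.imwrite('pics/c1.png',cv2.resize(im[90:240,190:340][:,:,::-1],None,fx=4,fy=4,interpolation=2))
print(proj(I,[*C,.156]),proj(I,[*C,.263]))
```

```text
10.4833 [0.54497736 0.03661817 0.31448446] [-8.56822820e+00  1.92854417e+01  6.76464130e+01 -2.30855613e-02
  9.30107889e+01 -1.44700129e+02] -0.00030725650167196965
[[ 1.    -0.001 -0.    -0.   ]
 [ 0.001  0.96   0.281 -0.072]
 [-0.    -0.281  0.96  -0.124]
 [ 0.     0.     0.     1.   ]] 302.360595501541 -0.004739790761422118
(np.float64(264.5013811158796), np.float64(163.04535842979513)) (np.float64(265.8869026781359), np.float64(121.81114579073744))
```

View pics/c1.png

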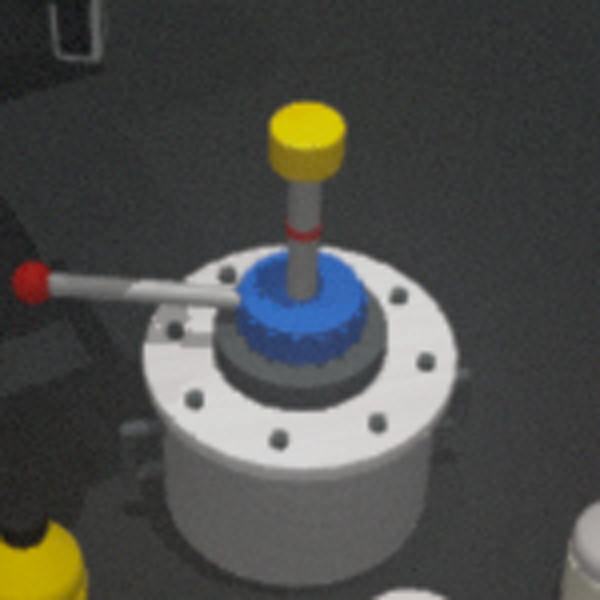

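```bash
cat > band.py <<'E'
from h import *
def band(f):
    L=load(f);im=L['im'].astype(float);o=L['extrinsics'][:3,3];d=o[:2]-C;d/=np.hypot(*d)
    zz=np.linspace(.13,.24,1101)
    b=np.array([proj(L,[*(C+.009*d),z]) for z in zz]);t=np.array([proj(L,[*(C+.008*d),z]) for z in zz])
    u0=266;out=[]
    for u in(265,266,267):
        c=im[135:175,u];r=c[:,0]-(c[:,1]+c[:,2])/2;r=np.clip(r-r.min()*0-8,0,None);r[:3]=0
        v=np.arange(135,175);vb=(r*v).sum()/r.sum()
        bl=c[:,2]-c[:,0];k=np.nonzero(bl>40)[0]
        vt=v[k[0]]-1+(40-bl[k[0]-1])/(bl[k[0]]-bl[k[0]-1]) if len(k) else np.nan
        out.append((u,round(vb,2),round(zz[abs(b[:,1]-vb).argmin()],4),round(vt,2),round(zz[abs(t[:,1]-vt).argmin()],4)))
    print(f,out)
    return L
if __name__=='__main__':
    for f in('s0','s1'): L=band(f)
    c=L['im'][140:170,266].astype(int);print(c.tolist())
    p=at_z(L,198,160.75,.146);e=p[:2]-C;print(p,np.hypot(*e),np.degrees(np.arctan2(e[1],e[0]))%360)
    rows([*C,.30],136,8)
E
python3 band.py
```

```text
s0 [(265, np.float64(148.84), np.float64(0.2031), np.float64(164.56), np.float64(0.1594)), (266, np.float64(148.8), np.float64(0.2032), np.float64(164.52), np.float64(0.1595)), (267, np.float64(148.63), np.float64(0.2036), np.float64(164.07), np.float64(0.1608))]
s1 [(265, np.float64(148.84), np.float64(0.2031), np.float64(164.55), np.float64(0.1594)), (266, np.float64(148.83), np.float64(0.2031), np.float64(164.48), np.float64(0.1596)), (267, np.float64(148.64), np.float64(0.2036), np.float64(164.02), np.float64(0.1609))]
[[93, 92, 93], [95, 95, 91], [94, 96, 93], [93, 94, 93], [94, 95, 93], [95, 94, 95], [95, 95, 94], [102, 93, 93], [116, 54, 55], [117, 51, 51], [109, 71, 69], [99, 93, 93], [95, 94, 93], [96, 96, 95], [96, 96, 96], [98, 99, 99], [94, 94, 94], [97, 96, 97], [98, 96, 97], [98, 97, 98], [100, 99, 99], [99, 98, 100], [96, 94, 95], [98, 98, 98], [92, 93, 102], [64, 86, 137], [56, 103, 179], [53, 108, 188], [57, 110, 191], [54, 111, 193]]
[0.52128667 0.01203109 0.146     ] 0.13916994369887598 227.1126764295285
8 xyz [0.007 0.329 0.042] turn [-0.002 -0.002  0.004]
```

The bar measures 227° against 156° at the start, a swing of 71°, so the collar is loosened. Band height is estimated at 44 to 47 mm. I'll push about 40 mm first, then look from close by for the rest.

step_arm([
  {"xyz":[0.007,0.329,0.042],"turn":[0,0,0],"gripper":-1},
  {"xyz":[0.007,0.329,0.042],"turn":[0,0,0],"gripper":-1},
  {"xyz":[0.007,0.329,0.042],"turn":[0,0,0],"gripper":-1},
  {"xyz":[0.007,0.329,0.042],"turn":[0,0,0],"gripper":-1},
  {"xyz":[0.007,0.329,0.042],"turn":[0,0,0],"gripper":-1},
  {"xyz":[0.007,0.329,0.042],"turn":[0,0,0],"gripper":-1},
  {"xyz":[0.007,0.329,0.042],"turn":[0,0,0],"gripper":-1},
  {"xyz":[0.007,0.329,0.042],"turn":[0,0,0],"gripper":-1},
  {"xyz":[0,0,0],"turn":[0,0,0],"gripper":-1},
  {"xyz":[0,0,0.2],"turn":[0,0,0],"gripper":-1},
  {"xyz":[0,0,0.1],"turn":[0,0,0],"gripper":-1},
  {"xyz":[0,0,0.05],"turn":[0,0,0],"gripper":-1},
  {"xyz":[0,0,0],"turn":[0,0,0],"gripper":-1},
  {"xyz":[0,0,0],"turn":[0,0,0],"gripper":-1},
])

```text
time_s: 11.7
position: [0.6165, 0.1136, 0.287]
tool_rot: [[-0.721, 0.693, -0.0], [0.693, 0.721, -0.0], [-0.0, -0.0, -1.0]]
ft_force: [-0.0, -0.2, 0.1]
grip_width: 0.0001
```

step_arm([
  {"xyz":[0,0,0.05],"turn":[0,0,0],"gripper":-1},
  {"xyz":[0,0,0.05],"turn":[0,0,0],"gripper":-1},
  {"xyz":[0,0,0],"turn":[0,0,0],"gripper":-1},
])

```text
time_s: 11.95
position: [0.6165, 0.1138, 0.2826]
tool_rot: [[-0.721, 0.693, -0.0], [0.693, 0.721, 0.0], [0.0, -0.0, -1.0]]
ft_force: [-0.1, 0.7, -0.2]
grip_width: -0.0001
```

step_arm([
  {"xyz":[0,0,0.05],"turn":[0,0,0],"gripper":-1},
  {"xyz":[0,0,0],"turn":[0,0,0],"gripper":-1},
])

```text
time_s: 12.12
position: [0.6167, 0.1139, 0.281]
tool_rot: [[-0.721, 0.693, 0.0], [0.693, 0.721, -0.0], [-0.0, 0.0, -1.0]]
ft_force: [-0.7, 0.0, 0.8]
grip_width: -0.0001
```

step_arm([
  {"xyz":[0,0,0.05],"turn":[0,0,0],"gripper":-1},
  {"xyz":[0,0,0.05],"turn":[0,0,0],"gripper":-1},
  {"xyz":[0,0,0],"turn":[0,0,0],"gripper":-1},
])

```text
time_s: 12.37
position: [0.6167, 0.1138, 0.2768]
tool_rot: [[-0.721, 0.693, 0.0], [0.693, 0.721, -0.0], [-0.0, 0.0, -1.0]]
ft_force: [-1.0, -0.2, 2.0]
grip_width: 0.0
```

step_arm([
  {"xyz":[0,0,0.05],"turn":[0,0,0],"gripper":-1},
  {"xyz":[0,0,0.05],"turn":[0,0,0],"gripper":-1},
  {"xyz":[0,0,0.05],"turn":[0,0,0],"gripper":-1},
  {"xyz":[0,0,0],"turn":[0,0,0],"gripper":-1},
])

```text
time_s: 12.7
position: [0.6167, 0.1139, 0.2703]
tool_rot: [[-0.721, 0.693, -0.0], [0.693, 0.721, -0.0], [0.0, -0.0, -1.0]]
ft_force: [0.6, -1.3, 1.1]
grip_width: -0.0002
```

step_arm([
  {"xyz":[0,0,0.05],"turn":[0,0,0],"gripper":-1},
  {"xyz":[0,0,0.05],"turn":[0,0,0],"gripper":-1},
  {"xyz":[0,0,0.05],"turn":[0,0,0],"gripper":-1},
])

```text
time_s: 12.95
position: [0.6167, 0.1139, 0.2648]
tool_rot: [[-0.721, 0.693, 0.0], [0.693, 0.721, -0.0], [-0.0, 0.0, -1.0]]
ft_force: [-1.2, -0.9, 4.7]
grip_width: -0.0
```

step_arm([
  {"xyz":[0,0,0.05],"turn":[0,0,0],"gripper":-1},
  {"xyz":[0,0,0.05],"turn":[0,0,0],"gripper":-1},
  {"xyz":[0,0,0.05],"turn":[0,0,0],"gripper":-1},
  {"xyz":[0,0,0.05],"turn":[0,0,0],"gripper":-1},
  {"xyz":[0,0,0.05],"turn":[0,0,0],"gripper":-1},
])

```text
time_s: 13.37
position: [0.6167, 0.1139, 0.2547]
tool_rot: [[-0.721, 0.693, 0.0], [0.693, 0.721, -0.0], [-0.0, 0.0, -1.0]]
ft_force: [-0.9, -1.5, 4.4]
grip_width: -0.0001
```

step_arm([
  {"xyz":[0,0,0.05],"turn":[0,0,0],"gripper":-1},
  {"xyz":[0,0,0.05],"turn":[0,0,0],"gripper":-1},
  {"xyz":[0,0,0.05],"turn":[0,0,0],"gripper":-1},
  {"xyz":[0,0,0.05],"turn":[0,0,0],"gripper":-1},
  {"xyz":[0,0,0.05],"turn":[0,0,0],"gripper":-1},
  {"xyz":[0,0,0],"turn":[0,0,0],"gripper":-1},
])

```text
time_s: 13.87
position: [0.6167, 0.114, 0.2443]
tool_rot: [[-0.721, 0.693, -0.0], [0.693, 0.721, 0.0], [0.0, -0.0, -1.0]]
ft_force: [0.1, -1.4, 2.2]
grip_width: -0.0002
```

Run:
```python
from band import *
print(env.observe()['position'],env.observe()['time_s'])
im,d,I=snap('scene','s2');band('s2')
cv2.imwrite('pics/c2.png',cv2.resize(im[110:200,210:320][:,:,::-1],None,fx=6,fy=6,interpolation=2))
```

```text
[0.61666022 0.1139524  0.24430184] 13.8667
s2 [(265, np.float64(147.03), np.float64(0.2078), np.float64(164.72), np.float64(0.1589)), (266, np.float64(147.06), np.float64(0.2077), np.float64(164.69), np.float64(0.159)), (267, np.float64(147.16), np.float64(0.2075), np.float64(164.3), np.float64(0.1601))]
```

View pics/c2.png

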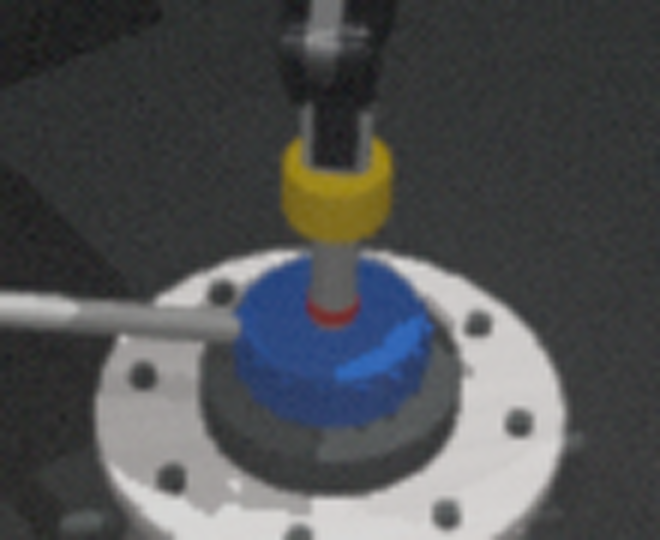

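Run:
```python
from h import *
for f in('s1','s2'):
    L=load(f);im=L['im'].astype(int)
    for u in(264,265,266,267):
        a=im[144:172,u];r=a[:,0]-(a[:,1]+a[:,2])//2;r=im[140:172,u,0]-np.minimum(im[140:172,u,1],200);print(f,u,r.tolist())
    print(im[156:170,265].tolist())
print(env.observe()['time_s'])
```

```text
s1 264 [1, 0, 1, 0, 0, 0, 1, 29, 62, 66, 22, 2, 2, 1, 0, 3, 2, 2, -1, 3, 0, 2, -1, 1, -1, -25, -48, -55, -58, -54, -58, -57]
s1 265 [2, 1, 1, -1, 1, -1, 1, 7, 61, 67, 37, 5, 0, 0, 2, 0, 2, 2, 2, 2, 2, 3, 3, 2, -1, -19, -36, -51, -55, -57, -56, -53]
s1 266 [1, 0, -2, -1, -1, 1, 0, 9, 62, 66, 38, 6, 1, 0, 0, -1, 0, 1, 2, 1, 1, 1, 2, 0, -1, -22, -47, -55, -53, -57, -55, -54]
s1 267 [1, 2, 2, 0, -1, -1, 4, 20, 61, 64, 34, 5, 1, 1, 2, 2, 1, 0, 0, 2, -1, 1, 2, -3, -12, -28, -52, -57, -56, -57, -54, -54]
[[97, 95, 96], [98, 96, 97], [96, 94, 94], [99, 97, 98], [99, 97, 98], [102, 99, 101], [100, 97, 98], [98, 96, 98], [95, 96, 102], [62, 81, 129], [53, 89, 158], [56, 107, 188], [56, 111, 191], [54, 111, 191]]
s2 264 [21, 21, 21, 18, 17, 19, 18, 18, 19, 18, 10, 3, 1, 2, 0, -1, 1, 1, 0, 0, 5, 25, 64, 64, 24, -18, -25, -26, -28, -26, -24, -26]
s2 265 [21, 21, 22, 21, 17, 20, 20, 21, 20, 19, 9, 1, -1, -1, 2, 2, -1, 0, 0, 1, -1, 10, 61, 65, 29, -17, -28, -29, -28, -28, -28, -32]
s2 266 [21, 23, 24, 19, 21, 20, 19, 20, 19, 18, 13, 3, 1, 0, 1, 1, -1, -1, 2, -2, 0, 11, 63, 65, 21, -15, -26, -28, -28, -27, -32, -47]
s2 267 [20, 21, 25, 23, 19, 21, 21, 19, 17, 17, 10, 2, 0, -2, 0, 0, -1, 0, 0, 3, 4, 36, 64, 57, 3, -22, -28, -25, -29, -25, -34, -50]
[[96, 97, 97], [94, 94, 92], [94, 94, 95], [95, 94, 94], [95, 96, 94], [100, 90, 88], [116, 55, 55], [113, 48, 48], [103, 74, 86], [60, 77, 122], [46, 74, 128], [44, 73, 128], [39, 67, 125], [51, 79, 131]]
13.9167
```

Crop: the band (red at crop (332,315)) is now right at the collar's top face, with its full height still just visible. I'll push in small steps and use the visible red height (full is 2.7 px) as the measure.

step_arm([
  {"xyz":[0,0,0.05],"turn":[0,0,0],"gripper":-1},
  {"xyz":[0,0,0],"turn":[0,0,0],"gripper":-1},
])

```text
time_s: 14.08
position: [0.6166, 0.114, 0.2425]
tool_rot: [[-0.721, 0.693, -0.0], [0.693, 0.721, 0.0], [0.0, -0.0, -1.0]]
ft_force: [-0.2, 0.1, 1.3]
grip_width: -0.0001
```

```bash
cat > vis.py <<'E'
import sys
from h import *
f=sys.argv[1];print(env.observe()['time_s'],env.observe()['position'])
snap('scene',f)
for g in ('s1','s2',f):
    im=load(g)['im'].astype(float);o=[]
    a=im[142:172,263:269];r=np.clip(a[...,0]-np.maximum(a[...,1],a[...,2])-3,0,None);r[:5]=0
    if g!='s1': r[:14]=0
    print(g,np.round(r.sum(0)/62,2),np.round((r*np.arange(142,172)[:,None]).sum(0)/r.sum(0),2))
print(im[158:170,265:267].astype(int).tolist())
E
python3 vis.py s3
```

```text
14.0833 [0.61661448 0.11401347 0.2425411 ]
s1 [2.73 2.65 2.6  2.66 2.73 2.47] [148.09 148.45 148.81 148.82 148.66 148.23]
s2 [2.35 2.47 2.27 2.21 2.29 1.81] [162.02 162.37 162.59 162.53 162.08 161.52]
s3 [2.05 2.18 2.31 2.24 1.69 2.03] [162.69 162.98 163.06 163.02 162.48 161.96]
[[[95, 95, 94], [96, 98, 96]], [[93, 92, 93], [99, 97, 97]], [[95, 94, 95], [94, 91, 93]], [[96, 91, 92], [97, 94, 93]], [[108, 70, 68], [111, 70, 70]], [[114, 49, 46], [111, 48, 47]], [[108, 44, 60], [107, 49, 63]], [[61, 68, 120], [67, 70, 122]], [[44, 72, 126], [45, 72, 128]], [[50, 75, 130], [47, 72, 126]], [[43, 71, 127], [44, 73, 128]], [[43, 71, 127], [50, 76, 128]]]
```

step_arm([
  {"xyz":[0,0,0.06],"turn":[0,0,0],"gripper":-1},
  {"xyz":[0,0,0],"turn":[0,0,0],"gripper":-1},
  {"xyz":[0,0,0],"turn":[0,0,0],"gripper":-1},
])

```text
time_s: 14.38
position: [0.6166, 0.114, 0.2402]
tool_rot: [[-0.721, 0.693, -0.0], [0.693, 0.721, 0.0], [0.0, -0.0, -1.0]]
ft_force: [-0.4, -0.7, 1.7]
grip_width: -0.0
```

```bash
python3 vis.py s4
```

```text
14.3833 [0.61663361 0.11400056 0.24018357]
s1 [2.73 2.65 2.6  2.66 2.73 2.47] [148.09 148.45 148.81 148.82 148.66 148.23]
s2 [2.35 2.47 2.27 2.21 2.29 1.81] [162.02 162.37 162.59 162.53 162.08 161.52]
s4 [1.6  1.66 1.45 1.37 1.68 1.18] [163.28 163.45 163.57 163.53 163.34 162.55]
[[[97, 96, 97], [96, 95, 94]], [[95, 94, 94], [98, 97, 97]], [[97, 98, 94], [94, 93, 92]], [[94, 95, 94], [97, 96, 95]], [[99, 95, 94], [100, 95, 95]], [[111, 71, 67], [110, 68, 71]], [[112, 53, 57], [109, 52, 59]], [[75, 62, 103], [71, 64, 104]], [[53, 75, 127], [43, 70, 122]], [[48, 74, 127], [43, 72, 127]], [[43, 75, 128], [42, 72, 126]], [[41, 69, 126], [48, 75, 129]]]
```

step_arm([
  {"xyz":[0,0,-0.5],"turn":[0,0,0],"gripper":-1},
  {"xyz":[0,-0.6,0],"turn":[0,0,0],"gripper":-1},
  {"xyz":[0,-0.8,0],"turn":[0,0,0],"gripper":-1},
  {"xyz":[0,-0.8,0],"turn":[0,0,0],"gripper":-1},
  {"xyz":[0,-0.8,0],"turn":[0,0,0],"gripper":-1},
  {"xyz":[0,0,0],"turn":[-0.8,0,0],"gripper":-1},
  {"xyz":[0,0,0],"turn":[-0.8,0,0],"gripper":-1},
  {"xyz":[0,0,0],"turn":[-0.8,0,0],"gripper":-1},
  {"xyz":[0,0,0],"turn":[-0.8,0,0],"gripper":-1},
  {"xyz":[0,0,0],"turn":[-0.8,0,0],"gripper":-1},
  {"xyz":[0,0,0],"turn":[-0.8,0,0],"gripper":-1},
  {"xyz":[0,0,0],"turn":[-0.8,0,0],"gripper":-1},
  {"xyz":[0,0,0],"turn":[-0.8,0,0],"gripper":-1},
  {"xyz":[0,0,0],"turn":[-0.8,0,0],"gripper":-1},
  {"xyz":[0,0,0],"turn":[-0.8,0,0],"gripper":-1},
  {"xyz":[0,0,0],"turn":[0,0,0],"gripper":-1},
  {"xyz":[0,0,0],"turn":[0,0,0],"gripper":-1},
  {"xyz":[0,0,0],"turn":[0,0,0],"gripper":-1},
])

```text
time_s: 15.93
position: [0.5481, 0.0524, 0.2813]
tool_rot: [[-0.696, 0.598, 0.398], [0.718, 0.57, 0.4], [0.012, 0.564, -0.826]]
ft_force: [0.4, -0.3, -0.3]
grip_width: -0.0003
```

Run:
```python
from h import *
s=env.observe();print(s['time_s'],s['position'],s['q'])
im,d,I=snap('wrist','w2')
u,v=map(int,proj(I,[*C,.156]));print(u,v,np.array(I['extrinsics'])[:3,3])
y0=max(v-65,0);x0=u-65
c=im[y0:y0+130,x0:x0+130];print(y0,x0)
cv2.imwrite('pics/c3.png',cv2.resize(c[:,:,::-1],None,fx=4.5,fy=4.5,interpolation=2))
```

```text
15.9333 [0.54812972 0.05242185 0.28131325] [ -20.36844535   12.81568508   89.52110887   34.15167162   66.11475514
 -165.20650018]
254 186 [ 0.45615917 -0.03830565  0.34320717]
121 189
```

View pics/c3.png

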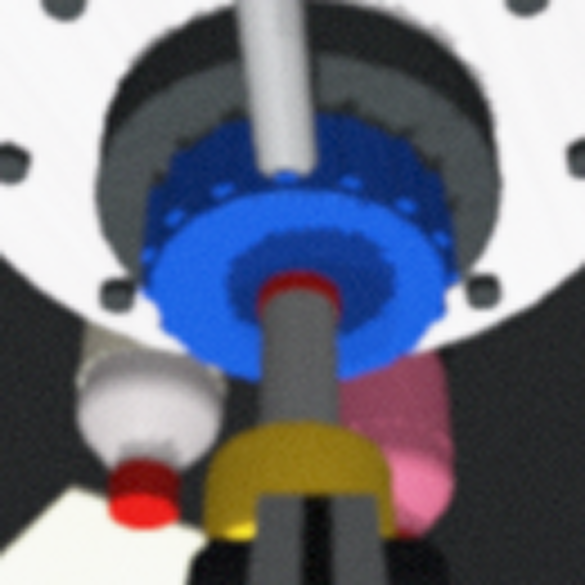

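Run:
```python
from h import *
L=load('w2');im=L['im'].astype(int);o=L['extrinsics'][:3,3];d=o[:2]-C;d/=np.hypot(*d)
for z,r in((.156,.009),(.159,.009),(.159,.008),(.153,.009)):print(z,r,np.round(proj(L,[*(C+r*d),z]),2))
for u in(253,254,255,256):print(u,[tuple(x) for x in im[178:190,u].tolist()])
```

```text
0.156 0.009 [254.91 180.7 ]
0.159 0.009 [254.92 183.12]
0.159 0.008 [254.93 183.83]
0.153 0.009 [254.9  178.31]
253 [(22, 59, 144), (21, 55, 133), (40, 51, 119), (83, 30, 78), (106, 15, 31), (115, 14, 12), (115, 25, 24), (113, 59, 58), (99, 83, 84), (88, 89, 88), (91, 93, 94), (91, 91, 92)]
254 [(16, 55, 136), (17, 50, 130), (42, 46, 115), (90, 31, 73), (112, 20, 33), (118, 18, 18), (119, 32, 34), (106, 60, 61), (95, 84, 84), (92, 93, 94), (91, 94, 92), (90, 92, 93)]
255 [(18, 57, 141), (20, 54, 132), (44, 49, 119), (92, 32, 77), (111, 20, 30), (117, 11, 13), (117, 29, 27), (106, 65, 65), (94, 84, 85), (89, 87, 88), (95, 97, 96), (92, 92, 93)]
256 [(19, 59, 141), (21, 54, 133), (45, 48, 119), (90, 36, 78), (113, 21, 32), (115, 14, 11), (117, 28, 27), (110, 62, 60), (92, 80, 80), (90, 88, 88), (93, 92, 94), (92, 92, 92)]
```

step_arm([
  {"xyz":[0,-0.3,-0.3],"turn":[0.8,0,0],"gripper":-1},
  {"xyz":[0,0,0],"turn":[0.8,0,0],"gripper":-1},
  {"xyz":[0,0,0],"turn":[0.8,0,0],"gripper":-1},
  {"xyz":[0,0,0],"turn":[0.8,0,0],"gripper":-1},
  {"xyz":[0,0,0],"turn":[0.8,0,0],"gripper":-1},
  {"xyz":[0,0,0],"turn":[0.8,0,0],"gripper":-1},
  {"xyz":[0,0,0],"turn":[0.8,0,0],"gripper":-1},
  {"xyz":[0,0,0],"turn":[0.8,0,0],"gripper":-1},
  {"xyz":[0,0,0],"turn":[0.8,0,0],"gripper":-1},
  {"xyz":[0,0,0],"turn":[0,0,0],"gripper":-1},
])

```text
time_s: 16.82
position: [0.537, 0.0415, 0.2844]
tool_rot: [[-0.696, 0.718, 0.007], [0.718, 0.696, 0.024], [0.012, 0.022, -1.0]]
ft_force: [-0.1, -0.1, -0.1]
grip_width: 0.0001
```

Run:
```python
from h import *
s=env.observe();print(s['position'],s['q']);rows([.6166,.114,.262],132,8)
```

```text
[0.53699742 0.04149683 0.28441139] [  -8.8286914    19.1611335    72.74440525    1.42421834   87.90413845
 -143.01442018]
8 xyz [-0.006  0.336  0.074] turn [ 0.034 -0.02   0.058]
```

step_arm([
  {"xyz":[-0.006,0.336,0.074],"turn":[0.034,-0.02,0.058],"gripper":-1},
  {"xyz":[-0.006,0.336,0.074],"turn":[0.034,-0.02,0.058],"gripper":-1},
  {"xyz":[-0.006,0.336,0.074],"turn":[0.034,-0.02,0.058],"gripper":-1},
  {"xyz":[-0.006,0.336,0.074],"turn":[0.034,-0.02,0.058],"gripper":-1},
  {"xyz":[-0.006,0.336,0.074],"turn":[0.034,-0.02,0.058],"gripper":-1},
  {"xyz":[-0.006,0.336,0.074],"turn":[0.034,-0.02,0.058],"gripper":-1},
  {"xyz":[-0.006,0.336,0.074],"turn":[0.034,-0.02,0.058],"gripper":-1},
  {"xyz":[-0.006,0.336,0.074],"turn":[0.034,-0.02,0.058],"gripper":-1},
  {"xyz":[0,0,0],"turn":[0,0,0],"gripper":-1},
  {"xyz":[0,0,0],"turn":[0,0,0],"gripper":-1},
  {"xyz":[0,0,0.2],"turn":[0,0,0],"gripper":-1},
  {"xyz":[0,0,0.2],"turn":[0,0,0],"gripper":-1},
  {"xyz":[0,0,0.1],"turn":[0,0,0],"gripper":-1},
  {"xyz":[0,0,0],"turn":[0,0,0],"gripper":-1},
  {"xyz":[0,0,0],"turn":[0,0,0],"gripper":-1},
])

```text
time_s: 18.07
position: [0.6161, 0.1132, 0.2426]
tool_rot: [[-0.668, 0.744, 0.002], [0.744, 0.668, 0.002], [0.0, 0.003, -1.0]]
ft_force: [-0.1, 0.2, -0.8]
grip_width: -0.0002
```

Now to z = 0.2388.

step_arm([
  {"xyz":[0,0,0.04],"turn":[0,0,0],"gripper":-1},
  {"xyz":[0,0,0.03],"turn":[0,0,0],"gripper":-1},
  {"xyz":[0,0,0],"turn":[0,0,0],"gripper":-1},
  {"xyz":[0,0,0],"turn":[0,0,0],"gripper":-1},
])

```text
time_s: 18.4
position: [0.6164, 0.1135, 0.2402]
tool_rot: [[-0.668, 0.744, 0.002], [0.744, 0.668, 0.002], [-0.0, 0.003, -1.0]]
ft_force: [-0.1, 1.0, -0.4]
grip_width: -0.0
```

step_arm([
  {"xyz":[0,0,0.035],"turn":[0,0,0],"gripper":-1},
  {"xyz":[0,0,0],"turn":[0,0,0],"gripper":-1},
  {"xyz":[0,0,0],"turn":[0,0,0],"gripper":-1},
])

```text
time_s: 18.65
position: [0.6164, 0.1135, 0.239]
tool_rot: [[-0.668, 0.744, 0.003], [0.744, 0.668, 0.002], [-0.0, 0.003, -1.0]]
ft_force: [-1.2, -0.0, 4.5]
grip_width: -0.0001
```

```bash
python3 vis.py s5
```

```text
18.65 [0.61639902 0.11350697 0.23901807]
s1 [2.73 2.65 2.6  2.66 2.73 2.47] [148.09 148.45 148.81 148.82 148.66 148.23]
s2 [2.35 2.47 2.27 2.21 2.29 1.81] [162.02 162.37 162.59 162.53 162.08 161.52]
s5 [1.42 1.18 1.1  1.02 1.21 1.05] [163.36 163.63 163.68 163.67 163.49 162.6 ]
[[[94, 96, 94], [94, 94, 92]], [[96, 96, 95], [95, 91, 92]], [[100, 97, 97], [97, 94, 94]], [[99, 96, 97], [99, 99, 98]], [[99, 97, 97], [97, 92, 95]], [[107, 82, 80], [104, 80, 80]], [[110, 55, 61], [106, 55, 61]], [[72, 63, 100], [70, 64, 102]], [[49, 72, 123], [51, 75, 125]], [[46, 72, 127], [44, 72, 127]], [[47, 72, 128], [46, 73, 128]], [[48, 77, 130], [46, 72, 126]]]
```

step_arm([
  {"xyz":[0,0,0.012],"turn":[0,0,0],"gripper":-1},
  {"xyz":[0,0,0],"turn":[0,0,0],"gripper":-1},
  {"xyz":[0,0,0],"turn":[0,0,0],"gripper":-1},
])

```text
time_s: 18.95
position: [0.6164, 0.1135, 0.2384]
tool_rot: [[-0.668, 0.744, 0.003], [0.744, 0.668, 0.002], [-0.0, 0.003, -1.0]]
ft_force: [-0.3, 0.2, 3.4]
grip_width: -0.0002
```

```bash
python3 vis.py s6
```

```text
18.95 [0.61642706 0.11349387 0.23836738]
s1 [2.73 2.65 2.6  2.66 2.73 2.47] [148.09 148.45 148.81 148.82 148.66 148.23]
s2 [2.35 2.47 2.27 2.21 2.29 1.81] [162.02 162.37 162.59 162.53 162.08 161.52]
s6 [0.87 0.82 0.79 0.81 1.21 0.76] [163.57 163.88 163.94 163.9  163.47 162.85]
[[[96, 97, 97], [96, 94, 94]], [[95, 92, 94], [97, 97, 94]], [[98, 97, 94], [96, 96, 93]], [[96, 95, 94], [96, 95, 94]], [[98, 98, 97], [95, 95, 95]], [[101, 95, 94], [101, 93, 92]], [[110, 56, 61], [111, 58, 63]], [[76, 65, 102], [72, 61, 100]], [[52, 73, 126], [48, 69, 121]], [[44, 71, 126], [49, 74, 127]], [[51, 74, 130], [46, 74, 128]], [[46, 72, 127], [51, 76, 129]]]
```

step_arm([
  {"xyz":[0,0,-0.5],"turn":[0,0,0],"gripper":-1},
  {"xyz":[0,-0.6,-0.3],"turn":[0,0,0],"gripper":-1},
  {"xyz":[0,-0.7,0],"turn":[0,0,0],"gripper":-1},
  {"xyz":[0,-0.7,0],"turn":[0,0,0],"gripper":-1},
  {"xyz":[0,-0.7,0],"turn":[0,0,0],"gripper":-1},
  {"xyz":[0,0,0],"turn":[-0.8,0,0],"gripper":-1},
  {"xyz":[0,0,0],"turn":[-0.8,0,0],"gripper":-1},
  {"xyz":[0,0,0],"turn":[-0.8,0,0],"gripper":-1},
  {"xyz":[0,0,0],"turn":[-0.8,0,0],"gripper":-1},
  {"xyz":[0,0,0],"turn":[-0.8,0,0],"gripper":-1},
  {"xyz":[0,0,0],"turn":[-0.8,0,0],"gripper":-1},
  {"xyz":[0,0,0],"turn":[0,0,0],"gripper":-1},
  {"xyz":[0,0,0],"turn":[0,0,0],"gripper":-1},
])

```text
time_s: 20.08
position: [0.5356, 0.0408, 0.2695]
tool_rot: [[-0.667, 0.69, 0.279], [0.745, 0.618, 0.251], [0.001, 0.375, -0.927]]
ft_force: [-0.0, -0.0, 0.7]
grip_width: -0.0003
```

```bash
cat > wv.py <<'E'
import sys
from h import *
f=sys.argv[1];s=env.observe();print(s['time_s'],s['position'],s['q'])
snap('wrist',f)
for g in('w2',f):
    L=load(g);im=L['im'].astype(float);o=L['extrinsics'][:3,3];d=o[:2]-C;d/=np.hypot(*d)
    P=[proj(L,[*(C+r*d),z]) for z,r in((.156,.009),(.159,.008),(.166,.008),(.158,.008))];print(g,np.round(P,2))
    u=int(round(P[0][0]));v0=int(P[0][1])
    for uu in(u-2,u,u+2):
        a=im[v0-8:v0+14,uu];v=np.arange(v0-8,v0+14);red=a[:,0]-a[:,1]
        k=red.argmax();lo=np.interp(0,(a[:,0]-a[:,2])[k-4:k+1],v[k-4:k+1]);hi=np.interp(-red[k]/2,-red[k:k+7],v[k:k+7])
        print(uu,'edges',round(lo,2),round(hi,2),'left mm',round((hi-lo-(P[1][1]-P[0][1]))/(P[1][1]-P[3][1]),2))
E
python3 wv.py w3
```

```text
20.0833 [0.53561994 0.04083937 0.26947235] [ -16.81863199   13.62688239   86.23225095   20.04530281   69.49682213
 -153.99907963]
w2 [[254.91 180.7 ]
 [254.93 183.83]
 [254.96 189.61]
 [254.92 183.02]]
253 edges 180.94 185.09 left mm 1.26
255 edges 180.83 184.74 left mm 0.96
257 edges 180.96 185.06 left mm 1.19
w3 [[260.45 235.51]
 [260.47 238.55]
 [260.51 244.1 ]
 [260.47 237.77]]
258 edges 244.0 248.0 left mm 1.24
260 edges 237.83 239.25 left mm -2.09
262 edges 234.0 234.25 left mm -3.59
```

Run:
```python
from h import *
im=load('w3')['im'];cv2.imwrite('pics/c4.png',cv2.resize(im[180:280,195:325][:,:,::-1],None,fx=5,fy=5,interpolation=2))
```

```text
(no output)
```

View pics/c4.png

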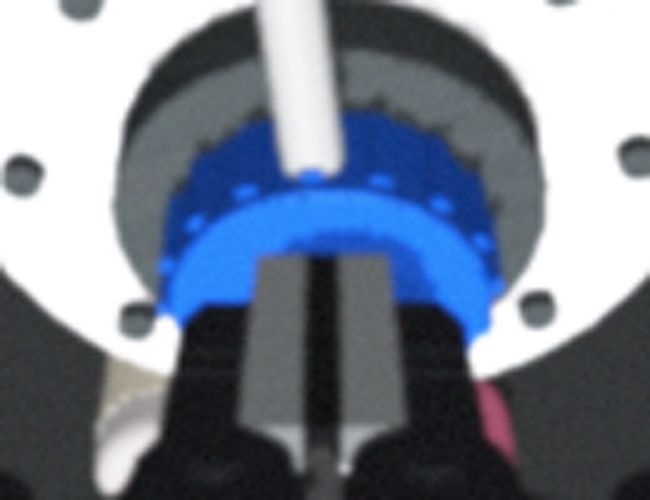

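The closed fingers hide the band. I need them open for the bar anyway, so I'll open them here and look again.

step_arm([
  {"xyz":[0,0,0],"turn":[0,0,0],"gripper":1},
  {"xyz":[0,0,0],"turn":[0,0,0],"gripper":1},
  {"xyz":[0,0,0],"turn":[0,0,0],"gripper":1},
  {"xyz":[0,0,0],"turn":[0,0,0],"gripper":1},
  {"xyz":[0,0,0],"turn":[0,0,0],"gripper":1},
  {"xyz":[0,0,0],"turn":[0,0,0],"gripper":1},
])

```text
time_s: 20.63
position: [0.536, 0.0413, 0.2699]
tool_rot: [[-0.668, 0.689, 0.281], [0.744, 0.619, 0.252], [-0.0, 0.377, -0.926]]
ft_force: [-0.4, -0.7, -0.0]
grip_width: 0.0725
```

```bash
python3 wv.py w4
python3 - <<'E'
from h import *
print(load('w4')['im'][228:246,258].tolist()); print(env.observe()['grip_width'])
E
```

```text
20.6333 [0.53595214 0.04133415 0.26985597] [ -16.78975992   13.61162827   86.21767559   20.13838045   69.44985531
 -154.07966403]
w2 [[254.91 180.7 ]
 [254.93 183.83]
 [254.96 189.61]
 [254.92 183.02]]
253 edges 180.94 185.09 left mm 1.26
255 edges 180.83 184.74 left mm 0.96
257 edges 180.96 185.06 left mm 1.19
w4 [[260.28 234.47]
 [260.29 237.51]
 [260.32 243.05]
 [260.29 236.73]]
258 edges 234.86 237.57 left mm -0.41
260 edges 234.69 237.28 left mm -0.57
262 edges 234.72 237.47 left mm -0.36
[[16, 57, 144], [17, 58, 143], [20, 59, 145], [17, 56, 143], [21, 58, 138], [18, 51, 129], [42, 44, 109], [79, 29, 68], [98, 23, 33], [103, 46, 45], [88, 65, 68], [81, 80, 81], [78, 78, 79], [81, 82, 85], [77, 77, 81], [77, 79, 81], [80, 81, 82], [82, 84, 85]]
0.07871965562761397
```

The wrist view reads about 0.4 mm low, the scene view about 0, so the band is on target. Next I'll untilt and go back over the bar.

step_arm([
  {"xyz":[0,0,0],"turn":[0.8,0,0],"gripper":0},
  {"xyz":[0,0,0],"turn":[0.8,0,0],"gripper":-0.3},
  {"xyz":[0,0,0],"turn":[0.8,0,0],"gripper":-0.3},
  {"xyz":[0,0,0],"turn":[0.8,0,0],"gripper":-0.3},
  {"xyz":[0,0,0],"turn":[0.8,0,0],"gripper":-0.3},
  {"xyz":[0,0,0],"turn":[0.8,0,0],"gripper":-0.3},
  {"xyz":[0,0,0],"turn":[0,0,0],"gripper":-0.3},
  {"xyz":[0,0,0],"turn":[0,0,0],"gripper":-0.3},
])

```text
time_s: 21.35
position: [0.5362, 0.0417, 0.2696]
tool_rot: [[-0.669, 0.743, 0.003], [0.743, 0.669, 0.003], [0.0, 0.004, -1.0]]
ft_force: [-0.2, -0.5, 0.1]
grip_width: 0.0302
```

Run:
```python
from h import *
s=env.observe();print(s['position'],s['q'],s['grip_width']);rows([.5444,.0372,.20],137,5)
```

```text
[0.53618221 0.04168945 0.2695545 ] [  -8.2668481    19.73879861   74.32293045    0.20486658   85.79487
 -140.26761502] 0.030217991515026375
5 xyz [-0.045  0.013  0.348] turn [ 0.011 -0.    -0.219]
```

step_arm([
  {"xyz":[-0.045,0.013,0.348],"turn":[0.011,0,-0.219],"gripper":-0.3},
  {"xyz":[-0.045,0.013,0.348],"turn":[0.011,0,-0.219],"gripper":-0.3},
  {"xyz":[-0.045,0.013,0.348],"turn":[0.011,0,-0.219],"gripper":-0.3},
  {"xyz":[-0.045,0.013,0.348],"turn":[0.011,0,-0.219],"gripper":-0.3},
  {"xyz":[-0.045,0.013,0.348],"turn":[0.011,0,-0.219],"gripper":-0.3},
  {"xyz":[0,0,0.4],"turn":[0,0,0],"gripper":-0.3},
  {"xyz":[0,0,0.4],"turn":[0,0,0],"gripper":-0.3},
  {"xyz":[0,0,0.4],"turn":[0,0,0],"gripper":-0.3},
  {"xyz":[0,0,0.15],"turn":[0,0,0],"gripper":-0.3},
  {"xyz":[0,0,0],"turn":[0,0,0],"gripper":-0.3},
  {"xyz":[0,0,0],"turn":[0,0,0],"gripper":-0.3},
])

```text
time_s: 22.27
position: [0.5442, 0.0363, 0.1468]
tool_rot: [[-0.73, 0.683, 0.0], [0.683, 0.73, -0.001], [-0.001, -0.001, -1.0]]
ft_force: [0.5, 0.9, 1.4]
grip_width: 0.0301
```

step_arm([
  {"xyz":[0.1,0,0],"turn":[0,0,0],"gripper":-0.3},
  {"xyz":[0.05,0,0],"turn":[0,0,0],"gripper":-0.3},
  {"xyz":[0.05,0,0],"turn":[0,0,0],"gripper":-0.3},
  {"xyz":[0.05,0,0],"turn":[0,0,0],"gripper":-0.3},
  {"xyz":[0,0,0],"turn":[0,0,0],"gripper":-0.3},
])

```text
time_s: 22.68
position: [0.5369, 0.0434, 0.1468]
tool_rot: [[-0.731, 0.682, 0.0], [0.682, 0.731, -0.002], [-0.002, -0.001, -1.0]]
ft_force: [1.8, -1.3, 0.7]
grip_width: 0.03
```

Run:
```python
from h import *
s=env.observe();p=s['position'];R=s['tool_rot'];print(p,s['ft_force'],s['q'])
c=R[:2,:2].T@(C-p[:2]);print('C in tool',c)
for al in(.04,):
    A=np.array([[np.cos(al),-np.sin(al)],[np.sin(al),np.cos(al)]]);print((c-A@c)/.04)
d=p[:2]-C;print('bar',np.degrees(np.arctan2(*(d-.009*R[:2,0])[::-1]))%360)
```

```text
[0.53687512 0.0434353  0.14683315] [ 1.77003921 -1.2920352   0.69796656] [-7.93288604e+00  2.63358185e+01  8.55063184e+01 -9.95649268e-02
  6.81164317e+01 -1.44857034e+02]
C in tool [-0.00967188  0.10557732]
[0.10535576 0.01178056]
bar 226.59663716791744
```

step_arm([
  {"xyz":[0.1054,0.0118,0],"turn":[0,0,0.5],"gripper":-0.3},
  {"xyz":[0.1054,0.0118,0],"turn":[0,0,0.5],"gripper":-0.3},
  {"xyz":[0.1054,0.0118,0],"turn":[0,0,0.5],"gripper":-0.3},
  {"xyz":[0.1054,0.0118,0],"turn":[0,0,0.5],"gripper":-0.3},
  {"xyz":[0.1054,0.0118,0],"turn":[0,0,0.5],"gripper":-0.3},
  {"xyz":[0.1054,0.0118,0],"turn":[0,0,0.5],"gripper":-0.3},
  {"xyz":[0.1054,0.0118,0],"turn":[0,0,0.5],"gripper":-0.3},
  {"xyz":[0.1054,0.0118,0],"turn":[0,0,0.5],"gripper":-0.3},
  {"xyz":[0.1054,0.0118,0],"turn":[0,0,0.5],"gripper":-0.3},
  {"xyz":[0.1054,0.0118,0],"turn":[0,0,0.5],"gripper":-0.3},
  {"xyz":[0.1054,0.0118,0],"turn":[0,0,0.5],"gripper":-0.3},
  {"xyz":[0.1054,0.0118,0],"turn":[0,0,0.5],"gripper":-0.3},
  {"xyz":[0.1054,0.0118,0],"turn":[0,0,0.5],"gripper":-0.3},
  {"xyz":[0.1054,0.0118,0],"turn":[0,0,0.5],"gripper":-0.3},
])

```text
time_s: 23.85
position: [0.5114, 0.0961, 0.1465]
tool_rot: [[-0.255, 0.967, -0.001], [0.967, 0.255, -0.002], [-0.002, -0.001, -1.0]]
ft_force: [0.3, -3.0, 1.9]
grip_width: 0.0297
```

step_arm([
  {"xyz":[0.1054,0.0118,0],"turn":[0,0,0.5],"gripper":-0.3},
  {"xyz":[0.1054,0.0118,0],"turn":[0,0,0.5],"gripper":-0.3},
  {"xyz":[0.1054,0.0118,0],"turn":[0,0,0.5],"gripper":-0.3},
  {"xyz":[0.1054,0.0118,0],"turn":[0,0,0.5],"gripper":-0.3},
  {"xyz":[0.1054,0.0118,0],"turn":[0,0,0.5],"gripper":-0.3},
  {"xyz":[0.1054,0.0118,0],"turn":[0,0,0.5],"gripper":-0.3},
  {"xyz":[0.1054,0.0118,0],"turn":[0,0,0.5],"gripper":-0.3},
  {"xyz":[0.1054,0.0118,0],"turn":[0,0,0.5],"gripper":-0.3},
  {"xyz":[0.1054,0.0118,0],"turn":[0,0,0.5],"gripper":-0.3},
  {"xyz":[0.1054,0.0118,0],"turn":[0,0,0.5],"gripper":-0.3},
  {"xyz":[0.1054,0.0118,0],"turn":[0,0,0.5],"gripper":-0.3},
  {"xyz":[0.1054,0.0118,0],"turn":[0,0,0.5],"gripper":-0.3},
  {"xyz":[0.1054,0.0118,0],"turn":[0,0,0.5],"gripper":-0.3},
  {"xyz":[0.1054,0.0118,0],"turn":[0,0,0.5],"gripper":-0.3},
  {"xyz":[0,0,0],"turn":[0,0,0],"gripper":-0.3},
])

```text
time_s: 25.1
position: [0.5178, 0.1549, 0.1462]
tool_rot: [[0.297, 0.955, -0.001], [0.955, -0.297, -0.001], [-0.002, -0.001, -1.0]]
ft_force: [0.2, 0.1, 1.5]
grip_width: 0.0299
```

Run:
```python
from h import *
s=env.observe();p=s['position'];R=s['tool_rot'];print(p,s['ft_force'],s['time_s'])
d=p[:2]-C;print(np.hypot(*d),'bar',np.degrees(np.arctan2(*(d-.009*R[:2,0])[::-1]))%360)
```

```text
[0.51779776 0.15488849 0.14623321] [0.20943719 0.07405809 1.45525286] 25.1
0.10637456374869075 bar 162.2478401597718
```

step_arm([
  {"xyz":[0.035,0.004,0],"turn":[0,0,0.167],"gripper":-0.3},
  {"xyz":[0.035,0.004,0],"turn":[0,0,0.167],"gripper":-0.3},
  {"xyz":[0.035,0.004,0],"turn":[0,0,0.167],"gripper":-0.3},
  {"xyz":[0.035,0.004,0],"turn":[0,0,0.167],"gripper":-0.3},
  {"xyz":[0.035,0.004,0],"turn":[0,0,0.167],"gripper":-0.3},
  {"xyz":[0.035,0.004,0],"turn":[0,0,0.167],"gripper":-0.3},
  {"xyz":[0.035,0.004,0],"turn":[0,0,0.167],"gripper":-0.3},
  {"xyz":[0.035,0.004,0],"turn":[0,0,0.167],"gripper":-0.3},
  {"xyz":[0,0,0],"turn":[0,0,0],"gripper":-0.3},
])

```text
time_s: 25.85
position: [0.523, 0.1649, 0.146]
tool_rot: [[0.397, 0.918, -0.001], [0.918, -0.397, -0.001], [-0.001, -0.001, -1.0]]
ft_force: [-1.9, -1.5, -0.5]
grip_width: 0.0297
```

step_arm([
  {"xyz":[0.035,0.004,0],"turn":[0,0,0.167],"gripper":-0.3},
  {"xyz":[0.035,0.004,0],"turn":[0,0,0.167],"gripper":-0.3},
  {"xyz":[0,0,0],"turn":[0,0,0],"gripper":-0.3},
])

```text
time_s: 26.1
position: [0.5244, 0.1672, 0.146]
tool_rot: [[0.422, 0.907, -0.001], [0.907, -0.422, -0.001], [-0.001, -0.001, -1.0]]
ft_force: [-1.6, -1.0, 0.3]
grip_width: 0.0302
```

step_arm([
  {"xyz":[0.025,0.003,0],"turn":[0,0,0.12],"gripper":-0.3},
  {"xyz":[0,0,0],"turn":[0,0,0],"gripper":-0.3},
])

```text
time_s: 26.27
position: [0.5249, 0.168, 0.1461]
tool_rot: [[0.43, 0.903, -0.001], [0.903, -0.43, -0.001], [-0.001, -0.001, -1.0]]
ft_force: [-1.9, -0.9, -0.7]
grip_width: 0.03
```

step_arm([
  {"xyz":[0.025,0.003,0],"turn":[0,0,0.12],"gripper":-0.3},
  {"xyz":[0,0,0],"turn":[0,0,0],"gripper":-0.3},
])

```text
time_s: 26.43
position: [0.5253, 0.1687, 0.146]
tool_rot: [[0.439, 0.899, -0.001], [0.899, -0.439, -0.002], [-0.002, -0.001, -1.0]]
ft_force: [-3.1, -1.9, -0.1]
grip_width: 0.0302
```

step_arm([
  {"xyz":[0.025,0,0],"turn":[0,0,0],"gripper":-0.3},
  {"xyz":[0.025,0,0],"turn":[0,0,0],"gripper":-0.3},
  {"xyz":[0,0,0],"turn":[0,0,0],"gripper":-0.3},
])

```text
time_s: 26.68
position: [0.5258, 0.1697, 0.1459]
tool_rot: [[0.438, 0.899, -0.003], [0.899, -0.438, -0.003], [-0.004, -0.001, -1.0]]
ft_force: [-5.5, -7.6, 1.4]
grip_width: 0.0302
```

step_arm([
  {"xyz":[0.025,0,0],"turn":[0,0,0],"gripper":-0.3},
  {"xyz":[0.025,0,0],"turn":[0,0,0],"gripper":-0.3},
  {"xyz":[0,0,0],"turn":[0,0,0],"gripper":-0.3},
])

```text
time_s: 26.93
position: [0.5261, 0.1705, 0.1459]
tool_rot: [[0.438, 0.899, -0.004], [0.899, -0.438, -0.005], [-0.007, -0.002, -1.0]]
ft_force: [-8.3, -12.7, 2.7]
grip_width: 0.0305
```

step_arm([
  {"xyz":[0.025,0,0],"turn":[0,0,0],"gripper":-0.3},
  {"xyz":[0,0,0],"turn":[0,0,0],"gripper":-0.3},
  {"xyz":[0,0,0],"turn":[0,0,0],"gripper":-0.3},
])

```text
time_s: 27.18
position: [0.5263, 0.1709, 0.1458]
tool_rot: [[0.438, 0.899, -0.005], [0.899, -0.438, -0.006], [-0.008, -0.002, -1.0]]
ft_force: [-10.2, -15.1, 2.7]
grip_width: 0.03
```

step_arm([
  {"xyz":[-0.15,0,0],"turn":[0,0,0],"gripper":-0.3},
  {"xyz":[-0.15,0,0],"turn":[0,0,0],"gripper":-0.3},
  {"xyz":[0,0,0],"turn":[0,0,0],"gripper":-0.3},
  {"xyz":[0,0,-0.3],"turn":[0,0,0],"gripper":-0.3},
  {"xyz":[0,0,-0.8],"turn":[0,0,0],"gripper":-0.3},
  {"xyz":[0,0,-0.8],"turn":[0,0,0],"gripper":-0.3},
  {"xyz":[0,0,-0.8],"turn":[0,0,0],"gripper":-0.3},
  {"xyz":[0,0,-0.5],"turn":[0,0,0],"gripper":0},
  {"xyz":[0,-0.8,0],"turn":[0,0,0],"gripper":1},
  {"xyz":[0,-0.5,0],"turn":[0,0,0],"gripper":1},
  {"xyz":[0,0,0],"turn":[0,0,0],"gripper":1},
  {"xyz":[0,0,0],"turn":[0,0,0],"gripper":1},
])

```text
time_s: 28.18
position: [0.4756, 0.186, 0.2748]
tool_rot: [[0.437, 0.9, 0.001], [0.9, -0.437, -0.001], [-0.0, 0.001, -1.0]]
ft_force: [0.4, -0.6, -0.5]
grip_width: 0.0853
```

```bash
python3 vis.py s7
python3 - <<'E'
from h import *
s=env.observe();print(s['time_s'],s['position'],s['ft_force'],s['q'])
T,d,I=snap('top','t7');S=load('s7')['im'];S0=load('s0')['im']
hsv=cv2.cvtColor(T,cv2.COLOR_RGB2HSV);m=cv2.inRange(hsv,(0,120,80),(8,255,255))|cv2.inRange(hsv,(170,120,80),(180,255,255));m[:240]=0;m[300:]=0;m[:,:150]=0;m[:,230:]=0
v,u=np.nonzero(m);
if len(u): p=at_z(I,u.mean(),v.mean(),.146);e=p[:2]-C;print('ball',u.mean(),v.mean(),len(u),np.hypot(*e),np.degrees(np.arctan2(e[1],e[0])))
D=np.abs(S.astype(int)-S0).max(2);print('bottle area diff',(D[195:340,180:395]>40).sum())
cv2.imwrite('pics/c7.png',np.hstack([cv2.resize(S[100:220,205:325],(400,400),interpolation=2),cv2.resize(S[60:360,120:420],(400,400),interpolation=2)])[:,:,::-1])
E
```

```text
28.1833 [0.47562553 0.18599216 0.27477056]
s1 [2.73 2.65 2.6  2.66 2.73 2.47] [148.09 148.45 148.81 148.82 148.66 148.23]
s2 [2.35 2.47 2.27 2.21 2.29 1.81] [162.02 162.37 162.59 162.53 162.08 161.52]
s7 [0.74 0.82 0.74 0.76 1.15 0.73] [163.59 163.88 163.91 163.87 163.52 162.89]
[[[99, 98, 99], [95, 94, 95]], [[101, 99, 98], [97, 98, 98]], [[100, 99, 98], [96, 97, 98]], [[99, 99, 98], [98, 98, 98]], [[99, 98, 98], [98, 98, 97]], [[101, 94, 93], [101, 92, 92]], [[115, 64, 70], [113, 63, 69]], [[79, 70, 104], [75, 66, 105]], [[58, 78, 135], [52, 76, 134]], [[53, 101, 177], [60, 105, 180]], [[54, 109, 188], [58, 110, 189]], [[59, 112, 191], [57, 112, 191]]]
28.2333 [0.47621939 0.18557666 0.27448926] [ 0.47207938 -0.28124305 -0.49692209] [ 8.02287915e+00  1.68897084e+01  7.77508184e+01 -4.93919715e-02
  8.53358736e+01 -5.60228554e+01]
ball 183.3846153846154 267.7692307692308 52 0.1377159964772369 154.4840585082992
bottle area diff 0
```

View pics/c7.png

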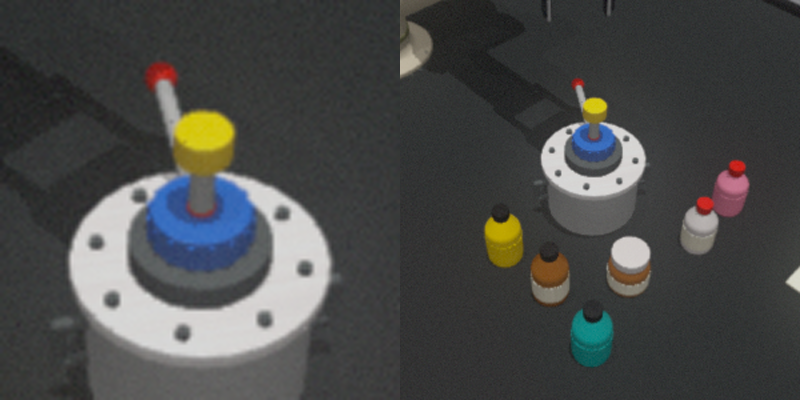

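The picture shows the bar back at its start side (154°, ball partly hidden in the top view). The band is half sunk at the collar's top face, with a thin red rim at crop (202,208). No bottle has moved and the gripper is clear of everything, so I'm handing it in.

```bash
python3 -c "
from h import *
print(order.close_job())"
```

```text
the job is handed in; nothing more can be done
None
```

I found the thread by feel, set the tube, tightened the collar again and handed the job in at about 28 s of the 61 s allowed.

- **Thread direction:** Clockwise met a solid stop at 16 N after about 5 mm. Counter-clockwise gave at about 3 to 4 N, so that way loosens.
- **Loosening:** I swung the bar about 71° counter-clockwise. The camera put it at 227°, against 156° at the start.
- **Tube:** I pushed it down about 43 mm, and the highest force read was about 5 N. The red band is level with the collar's top face. The two checks differ slightly: the scene camera reads about 0 mm off and the wrist camera about 0.4 mm low.
- **Tightening:** I turned the bar back clockwise until it met the same stop at about 18 N. In the last top picture it was at 154°, with the ball partly hidden.
- **Final state:** The bottle area of the scene picture showed no change from the start. The gripper is open and touching nothing.
- **Joint limit:** While I tilted the wrist for a close look, joint 6 reached -165.2°, right at its limit of -165.26°. I saw no reading past the limit and turned it back straight away.

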